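# Stand the toppled tea tin up and put it on the free mat

## Robot

A 6-joint arm with a two-finger parallel gripper is mounted at the origin on the work surface. World frame = base frame: x ahead of the robot, y to its left, z up, the work surface at z = 0. Lengths are in m, angles in rad, forces in N, time in s.
With the tool pointing down it reaches from about 0.35 to 0.775 m from the base axis. Payload 5.5 kg.
Tool frame: the origin (TCP) lies on the centre line of the jaws, within the pads' length; the fingertips stand 8 mm ahead of it and the grasp point (between the pads) lies 11 mm behind it; z points along the fingers, y is the direction in which the jaws open and shut (so a half turn about z gives the same grasp; the last joint's range is limited). The gripper opens to 85 mm and grips with 20 to 120 N. Pads are 22 mm wide; open, the fingers measure 114 mm over their backs; the gripper's body (76 mm by 85 mm) begins 54 mm behind the grasp point. The pads swing forward as they close: fully open they stand 13 mm farther back than shut.
Start: joints at [-1.312, 0.313, 0.046, 1.304, 0, 1.431], TCP at [0.223, -0.53, 0.239] pointing down, gripper open.
Joint ranges: [-2.76, 2.76], [-0.86, 1.69], [-1.03, 1.26], [-2.2, 2.34], [-1.47, 1.5], [-3.14, 3.14]. Speed limits (rad/s): [2.57, 2.57, 3.14, 3.14, 3.14, 3.14].

## Interface

Orientations are given as a unit quaternion [w, x, y, z].
In Python, from workcell import env gives the robot as it stands. The module is installed in compiled form; this text tells all that it offers.
- The arm moves only by the tool play_rows, never from a script. Its argument "steps" is a list of rows, each an object with "claw": the closure in counts, from 0 (fully open) to 255 (shut); "dp": the shift along the tool's x, y, z in m, a list of three; "angular": the turn, a rotation vector about the tool's x, y, z in degrees, a list of three. In form: [{"claw": claw, "dp": [dx, dy, dz], "angular": [wx, wy, wz]}, ...]. A call has exactly 8 rows; each row shifts and turns the commanded pose from where the row before left it, along the tool's axes as they then stand; what a row does not reach is not made up. A row lasts 1/12 s, in which the tool goes at most 41.7 mm and 7.16 degrees, less where a joint would pass 70% of its speed; a pose out of reach is approached as far as the arm can. A call is refused whole if a number of a shift passes 0.0417 or a number of a turn 7.16, either way. A call with a gripper value outside its range is refused whole. The fingers move at their own pace and stop on an object; "force" is the grip in N (left out, the last holds). Time passes only in rows, so rows that do not move let the fingers close, or fill a call up. It gives the time, the measured TCP pose, the force and the opening at its end, in the units of the state.
- env.get_state(): the state, without advancing time (a new reading comes with each control period).
- env.read_camera(name): name is "scene" or "top" or "wrist"; returns (picture, depth): 400x640x3 uint8, red, green, blue; 400x640 float32, m along the optical axis (not along the pixel's ray), 0 where there is no reading.
- env.calibration(name): a dict with "fx", "fy", "cx", "cy" (pixels), "world_from_camera" (4x4, takes a point from camera to world coordinates); the wrist camera has in their place "hand_eye" (4x4, takes a point from camera to tool coordinates, whose origin is the TCP and whose axes are the flange's). Camera axes: x right, y down, z forward; pixel columns grow to the right and rows downward; lengths in m; the calibration is good to about 2 mm. The wrist camera is an equidistant fisheye: a pixel r from the principal point sees the ray r / f radians off the axis. A picture is of the moment at which its call begins: read the wrist's pose just before it. calibration takes no time and is no camera call.
- env.hand_in(): hands the job in, once; it reports no verdict.
The state is a dict: "clock": time; "joint_pos": joint angles; "qvel": joint speeds; "tau": joint torques, N m; "tcp_pos": TCP position; "orientation": TCP orientation; "wrist_force": force on the tool from outside, world axes, zero at the start; "ft_torque": the same for the moment, N m; "finger_gap": finger opening in m.
Only numpy, scipy, OpenCV 4.12 (cv2) and the standard library are available. Lean on these libraries where they do the work, as an engineer would, in place of code of your own. Each camera call takes 0.05 s, during which the arm holds its last target. There are 200 camera calls.

## Task

The tea tin has toppled over and lies propped on the coin-case rack. Tip it up on its own bottom edge until it stands upright, rather than picking it up as it lies, then move it so that it stands in the middle of whichever cork mat is free (the bottle stands on the other). Leave the bottle, the striker and the coin cases where they are.

Things in the scene. Friction and masses are not known exactly. Their poses are not given: they have to be found in the camera images.
- tin: Metal tea tin, a plain box 64 mm deep (x), 100 wide (y), 190 tall (z), 0.3-0.65 kg, dark flat lid flush with its sides. Origin at the centre of its underside, z to the lid. At the start its -x face leans on the rack's right (+x of the rack) top edge, 30 degrees above level: the lid end points to the left (+y) and hangs free, its lower edge 95 mm above the table and 40 mm to the left of the rack.
- tin_edge (a point): Middle of the tin's bottom edge on its -x face, the edge on which it rests at the start and on which it tips up (tin frame: x = -32 mm, y = 0, z = 0).
- rack: Wooden slotted rack fixed to the table, a bar 35 mm wide (x), 260 mm long (y, pointing away from the robot), 52 mm high. Origin at the centre of its underside. Three coin cases stand in slots at y = +45, +75 and +105 mm; the tin lies across the plain half, nearer the robot, about y = -65 mm.
- mat_left: Thin square cork mat, 150 x 150 mm, 1 mm thick, flat on the table to the robot's left (+y). Origin at its centre. Either free or with the bottle on it.
- mat_right: The same mat on the robot's right (-y). Either free or with the bottle on it.
- bottle: Green glass screw-top bottle with white cap, 68 mm in diameter, 200 mm tall, standing on one of the two mats (which one changes). Origin at the centre of its underside, z up.
- striker: Black plastic carrom striker, a disc 41 mm in diameter and 12 mm thick, lying on the table. Origin at the centre of its underside.
- case_1: Flat grey plastic coin case, 64 x 14 x 64 mm, standing on edge in a slot of the rack, its top 94 mm above the table. Origin at the centre of its lower edge; y is its 14 mm thickness.
- case_2: Second such case, 30 mm farther along the rack.
- case_3: Third such case, another 30 mm farther.
Mind the look-alikes: they are no part of the job. Leave any orange look-alike of the bottle alone.

How it is judged:
By the outcome, as a careful person would: the job done as asked, in the order asked, and still so for the second after the job is handed in, with the robot touching nothing.
It also fails if it takes over 67 s, if anything falls off the work surface, if the arm or the gripper's body presses on something with over 40 N, if the wrist force passes 120 N, or if a joint passes its speed limit or range.

## Working session

There is one attempt and no reset: what is moved stays moved. The work goes in short steps, Python scripts to look and compute and a tool call to move; the robot and the scene stay as the last step left them, time stands still between calls to the robot, and variables do not carry over. Pictures are saved under pics/ and viewed, about 8 in all and at most 12, crops included, and the job is handed in when it is done.

Besides the shell and the picture viewer there is one more tool, called after "Emit:" as name(argument=value, ...), one argument or row to a line, values as JSON. play_rows: Moves the arm, as the interface text tells. Its arguments: {"type":"object","properties":{"steps":{"type":"array","items":{"type":"object","properties":{"claw":{"type":"number"},"dp":{"type":"array","items":{"type":"number"}},"angular":{"type":"array","items":{"type":"number"}}}}},"force":{"type":"number"}},"required":["steps"]}

```bash
mkdir -p pics
cat > h.py <<'E'
import numpy as np, cv2
from workcell import env
def cloud(name):
    im,d=env.read_camera(name); c=env.calibration(name)
    v,u=np.mgrid[:400,:640]
    P=np.stack([(u-c['cx'])/c['fx']*d,(v-c['cy'])/c['fy']*d,d],-1)
    T=np.array(c['world_from_camera']); W=P@T[:3,:3].T+T[:3,3]
    W[d==0]=np.nan
    return im,W
def save(n,im): cv2.imwrite('pics/'+n+'.png',cv2.cvtColor(im,cv2.COLOR_RGB2BGR))
E
python3 - <<'E'
from h import *
print(env.get_state())
for n in('scene','top'):
    im,W=cloud(n); save(n+'0',im); np.savez(n+'0.npz',im=im,W=W); print(env.calibration(n))
E
```

```text
{'clock': 0.0, 'joint_pos': array([-1.31160291e+00,  3.14008260e-01,  4.49851947e-02,  1.30359328e+00,
       -3.74197327e-05,  1.43118512e+00]), 'qvel': array([-4.28820249e-04, -1.64946093e-03,  8.17870793e-04,  8.86583166e-04,
        1.30196142e-03,  7.89100204e-05]), 'tau': array([ 1.05574174e-03, -4.80619168e+01,  2.98537087e+01,  1.90718420e-02,
        1.15253911e-04, -3.18922355e-07]), 'tcp_pos': array([ 0.22312993, -0.52940748,  0.23840692]), 'orientation': array([-9.07264922e-04,  9.80184736e-01,  1.98083454e-01, -7.30544581e-05]), 'wrist_force': array([-0.07887953,  0.35173595, -0.30247662]), 'ft_torque': array([0.01940017, 0.02133984, 0.0325451 ]), 'finger_gap': 0.08548777418154276}
{'fx': 488.1295004432532, 'fy': 488.1295004432532, 'cx': 317.38735914506526, 'cy': 189.86795959331454, 'world_from_camera': array([[-0.37928462,  0.72070874, -0.58027759,  1.22690663],
       [ 0.92525289,  0.29061442, -0.24382441,  0.30394691],
       [-0.00708934, -0.62938237, -0.77706343,  1.00402726],
       [ 0.        ,  0.        ,  0.        ,  1.        ]])}
{'fx': 370.5162510835134, 'fy': 370.5162510835134, 'cx': 320.4297699859071, 'cy': 200.38457533905026, 'world_from_camera': array([[-0.04877849, -0.97720161,  0.20663416,  0.33368865],
       [-0.99880691,  0.04820555, -0.0078097 , -0.00747651],
       [-0.00232926, -0.20676857, -0.97838711,  1.07677551],
       [ 0.        ,  0.        ,  0.        ,  1.        ]])}
```

View pics/scene0.png

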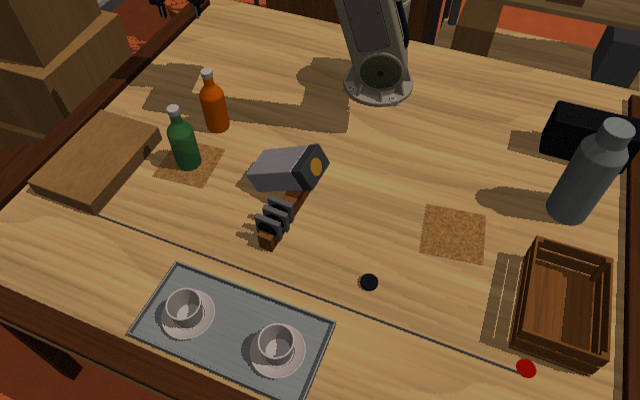

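View pics/top0.png

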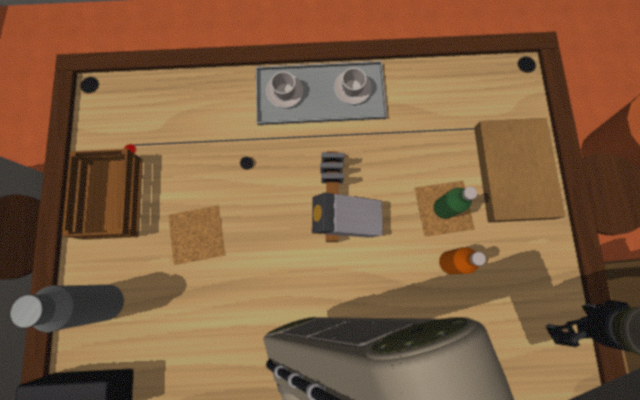

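The top view shows the green bottle on the right mat at (452,205). The free mat is the left one at (197,234), the striker is at (247,163), and the orange look-alike at (462,261) stays untouched. The tin runs from its lid end at (320,213) to its base end at (382,218). Next I'll measure them.

```bash
python3 - <<'E'
from h import *
S=np.load('scene0.npz');T=np.load('top0.npz')
A=T['W'];I=T['im'].astype(int)
# free mat by colour in top
def matfit(D,box):
    x0,x1,y0,y1=box;W=D['W'][y0:y1,x0:x1];im=D['im'][y0:y1,x0:x1]
    hsv=cv2.cvtColor(im,cv2.COLOR_RGB2HSV).astype(int); return W,im,hsv
for D,box,n in((T,(155,240,190,280),'top'),(S,(405,500,190,275),'scene')):
    W,im,hsv=matfit(D,box)
    c=hsv[hsv.shape[0]//2-5:hsv.shape[0]//2+5,hsv.shape[1]//2-5:hsv.shape[1]//2+5].reshape(-1,3).mean(0);e=hsv[3,3];print(c,e)
    g=cv2.GaussianBlur(im,(5,5),0).astype(float)
    cm=g[g.shape[0]//2-8:g.shape[0]//2+8,g.shape[1]//2-8:g.shape[1]//2+8].reshape(-1,3).mean(0)
    bg=np.median(np.r_[g[:4].reshape(-1,3),g[:,:4].reshape(-1,3)],0)
    m=(np.linalg.norm(g-cm,axis=2)<np.linalg.norm(g-bg,axis=2)).astype(np.uint8)
    k,l,st,_=cv2.connectedComponentsWithStats(m);i=1+st[1:,4].argmax();q=W[l==i][:,:2];q=q[~np.isnan(q).any(1)]
    print(n,'mat',cv2.minAreaRect((q*1000).astype(np.float32)))
# scene: striker
for D,box,n in((T,(235,260,152,174),'top'),(S,(355,383,270,294),'scene')):
    x0,x1,y0,y1=box;W=D['W'][y0:y1,x0:x1].reshape(-1,3);im=D['im'][y0:y1,x0:x1].reshape(-1,3).max(1)
    q=W[im<50];print(n,'striker',np.nanmedian(q,0))
# tin region
for D,box,n in((T,(305,390,185,245),'top'),(S,(240,335,138,200),'scene')):
    x0,x1,y0,y1=box;W=D['W'][y0:y1,x0:x1]
    P=W.reshape(-1,3);P=P[~np.isnan(P).any(1)];P=P[P[:,2]>0.06]
    print(n,len(P),P.min(0),P.max(0))
    # planes by RANSAC
    rng=np.random.default_rng(0);Q=P.copy()
    for k in range(3):
        best=None
        for _ in range(800):
            a,b,c=Q[rng.choice(len(Q),3,False)];nn=np.cross(b-a,c-a);L=np.linalg.norm(nn)
            if L<1e-6: continue
            nn/=L;m=abs((Q-a)@nn)<.0025
            if best is None or m.sum()>best.sum():best=m
        q=Q[best];c=q.mean(0);nn=np.linalg.svd(q-c)[2][2];print(' plane',best.sum(),c.round(4),(nn*np.sign(nn[2])).round(3), 'ext',q.min(0).round(3),q.max(0).round(3));Q=Q[~best]
        if len(Q)<50:break
# rack: points near z=.052
W=T['W'];m=(abs(W[...,2]-.052)<.006)&(abs(W[...,1])<.2)&(W[...,0]>.3);v,u=np.nonzero(m)
print('rackpts',len(v)); q=W[m];
E
python3 - <<'E'
import cv2
t=cv2.imread('pics/top0.png')[130:270,280:420];s=cv2.imread('pics/scene0.png')[120:260,225:365]
cv2.imwrite('pics/crop.png',cv2.hconcat([cv2.resize(t,(400,400)),cv2.resize(s,(400,400))]))
E
```

```text
[ 15.71 149.11 145.97] [ 16 112 121]
top mat ((478.8980407714844, 349.1067810058594), (151.65711975097656, 157.57568359375), 8.584720611572266)
[ 15.48 159.16 129.73] [ 18 119 169]
scene mat ((479.2636413574219, 349.9863586425781), (156.2936248779297, 154.27017211914062), 8.485581398010254)
top striker [0.68585499 0.20090122 0.01202033]
scene striker [0.69167658 0.20159321 0.01187812]
top 2611 [ 0.44314741 -0.18247494  0.06001864] [0.55205828 0.01121463 0.15367542]
 plane 1863 [ 0.4966 -0.0943  0.1073] [-0.029 -0.5    0.865] ext [ 0.443 -0.181  0.06 ] [ 0.551 -0.018  0.152]
 plane 422 [ 0.5013 -0.005   0.1233] [0.046 0.866 0.497] ext [ 0.452 -0.025  0.095] [0.552 0.011 0.154]
 plane 137 [ 0.4881 -0.0925  0.107 ] [-0.107 -0.486  0.867] ext [ 0.444 -0.182  0.06 ] [ 0.544 -0.018  0.151]
scene 2740 [ 0.44419952 -0.18049924  0.06011992] [0.6155981  0.01325488 0.15400053]
 plane 1305 [ 0.4998 -0.0934  0.1086] [-0.026 -0.5    0.866] ext [ 0.444 -0.179  0.06 ] [ 0.553 -0.016  0.153]
 plane 648 [ 0.548  -0.0637  0.0951] [ 0.998 -0.066  0.002] ext [ 0.539 -0.17   0.06 ] [0.554 0.007 0.148]
 plane 572 [ 0.5021 -0.0047  0.1232] [0.048 0.868 0.494] ext [ 0.451 -0.022  0.094] [0.554 0.013 0.154]
rackpts 579
```

View pics/crop.png

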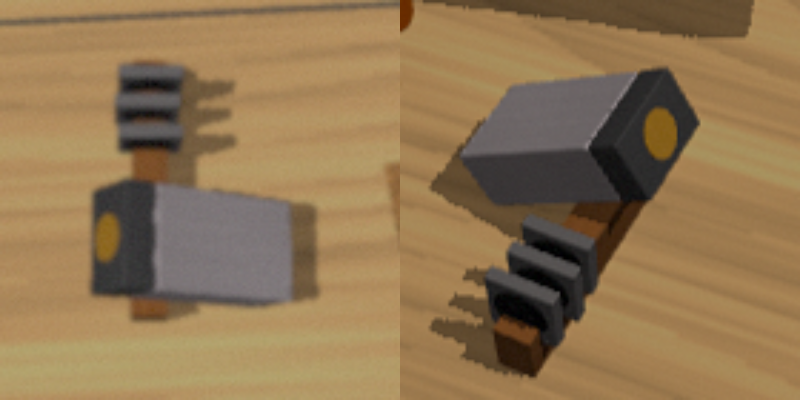

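The crop confirms the tin leans on the plain half of the rack, with the dark lid pointing left. Its measured edge is about (0.493,-0.153,0). The free left mat is centred at about (0.479,0.350).

Plan:
1. Straddle the lid end with the jaws across the 64 mm depth, tool tilted 60°.
2. Arc the tin up about its edge.
3. Carry it over the rack to the left mat.

```bash
cat >> h.py <<'E'
from scipy.spatial.transform import Rotation as R
def pose():
    s=env.get_state();q=s['orientation'];return np.array(s['tcp_pos']),R.from_quat([q[1],q[2],q[3],q[0]])
YAW=-0.056
def tool(tilt,yaw=YAW): # tilt deg: 60=along lying tin, 0=down
    return R.from_euler('z',yaw)*R.from_matrix(np.diag([1.,-1,-1]))*R.from_euler('x',-tilt,degrees=True)
def plan(p,r,n,p0=None,r0=None):
    if p0 is None:p0,r0=pose()
    w=(r0.inv()*r).as_rotvec()/n
    for i in range(n):
        ri=r0*R.from_rotvec(w*i);d=ri.inv().apply((np.array(p)-p0)/n)
        print((d).round(4).tolist(),np.degrees(w).round(2).tolist())
E
python3 - <<'E'
from h import *
p,r=pose();a=p+[0,0,.16]
plan(a,tool(0),8)
print();plan([.505,.15,.33],tool(0),24,a,tool(0))
E
```

```text
[0.0, -0.0, -0.02] [-0.01, 0.0, 3.26]
[0.0, -0.0, -0.02] [-0.01, 0.0, 3.26]
[0.0, -0.0, -0.02] [-0.01, 0.0, 3.26]
[0.0, -0.0, -0.02] [-0.01, 0.0, 3.26]
[0.0, -0.0, -0.02] [-0.01, 0.0, 3.26]
[-0.0, -0.0, -0.02] [-0.01, 0.0, 3.26]
[-0.0, -0.0, -0.02] [-0.01, 0.0, 3.26]
[-0.0, -0.0, -0.02] [-0.01, 0.0, 3.26]

[0.0101, -0.0289, 0.0029] [0.0, 0.0, 0.0]
[0.0101, -0.0289, 0.0029] [0.0, 0.0, 0.0]
[0.0101, -0.0289, 0.0029] [0.0, 0.0, 0.0]
[0.0101, -0.0289, 0.0029] [0.0, 0.0, 0.0]
[0.0101, -0.0289, 0.0029] [0.0, 0.0, 0.0]
[0.0101, -0.0289, 0.0029] [0.0, 0.0, 0.0]
[0.0101, -0.0289, 0.0029] [0.0, 0.0, 0.0]
[0.0101, -0.0289, 0.0029] [0.0, 0.0, 0.0]
[0.0101, -0.0289, 0.0029] [0.0, 0.0, 0.0]
[0.0101, -0.0289, 0.0029] [0.0, 0.0, 0.0]
[0.0101, -0.0289, 0.0029] [0.0, 0.0, 0.0]
[0.0101, -0.0289, 0.0029] [0.0, 0.0, 0.0]
[0.0101, -0.0289, 0.0029] [0.0, 0.0, 0.0]
[0.0101, -0.0289, 0.0029] [0.0, 0.0, 0.0]
[0.0101, -0.0289, 0.0029] [0.0, 0.0, 0.0]
[0.0101, -0.0289, 0.0029] [0.0, 0.0, 0.0]
[0.0101, -0.0289, 0.0029] [0.0, 0.0, 0.0]
[0.0101, -0.0289, 0.0029] [0.0, 0.0, 0.0]
[0.0101, -0.0289, 0.0029] [0.0, 0.0, 0.0]
[0.0101, -0.0289, 0.0029] [0.0, 0.0, 0.0]
[0.0101, -0.0289, 0.0029] [0.0, 0.0, 0.0]
[0.0101, -0.0289, 0.0029] [0.0, 0.0, 0.0]
[0.0101, -0.0289, 0.0029] [0.0, 0.0, 0.0]
[0.0101, -0.0289, 0.0029] [0.0, 0.0, 0.0]
```

Emit:
play_rows(
  steps=[
    {"claw": 0,"dp": [0,0,-0.02],"angular": [0,0,3.26]},
    {"claw": 0,"dp": [0,0,-0.02],"angular": [0,0,3.26]},
    {"claw": 0,"dp": [0,0,-0.02],"angular": [0,0,3.26]},
    {"claw": 0,"dp": [0,0,-0.02],"angular": [0,0,3.26]},
    {"claw": 0,"dp": [0,0,-0.02],"angular": [0,0,3.26]},
    {"claw": 0,"dp": [0,0,-0.02],"angular": [0,0,3.26]},
    {"claw": 0,"dp": [0,0,-0.02],"angular": [0,0,3.26]},
    {"claw": 0,"dp": [0,0,-0.02],"angular": [0,0,3.26]},
  ],
  force=20,
)

```text
clock: 0.77
tcp_pos: [0.2232, -0.5296, 0.3998]
orientation: [-0.0, 1.0, -0.03, -0.0]
wrist_force: [-0.3, 0.4, 0.5]
finger_gap: 0.0856
```

Emit:
play_rows(
  steps=[
    {"claw": 0,"dp": [0.01,-0.029,0.003],"angular": [0,0,0]},
    {"claw": 0,"dp": [0.01,-0.029,0.003],"angular": [0,0,0]},
    {"claw": 0,"dp": [0.01,-0.029,0.003],"angular": [0,0,0]},
    {"claw": 0,"dp": [0.01,-0.029,0.003],"angular": [0,0,0]},
    {"claw": 0,"dp": [0.01,-0.029,0.003],"angular": [0,0,0]},
    {"claw": 0,"dp": [0.01,-0.029,0.003],"angular": [0,0,0]},
    {"claw": 0,"dp": [0.01,-0.029,0.003],"angular": [0,0,0]},
    {"claw": 0,"dp": [0.01,-0.029,0.003],"angular": [0,0,0]},
  ],
)

```text
clock: 1.43
tcp_pos: [0.3164, -0.3012, 0.3748]
orientation: [-0.0, 1.0, -0.028, -0.0]
wrist_force: [0.0, -0.6, 0.4]
finger_gap: 0.0855
```

Emit:
play_rows(
  steps=[
    {"claw": 0,"dp": [0.01,-0.029,0.003],"angular": [0,0,0]},
    {"claw": 0,"dp": [0.01,-0.029,0.003],"angular": [0,0,0]},
    {"claw": 0,"dp": [0.01,-0.029,0.003],"angular": [0,0,0]},
    {"claw": 0,"dp": [0.01,-0.029,0.003],"angular": [0,0,0]},
    {"claw": 0,"dp": [0.01,-0.029,0.003],"angular": [0,0,0]},
    {"claw": 0,"dp": [0.01,-0.029,0.003],"angular": [0,0,0]},
    {"claw": 0,"dp": [0.01,-0.029,0.003],"angular": [0,0,0]},
    {"claw": 0,"dp": [0.01,-0.029,0.003],"angular": [0,0,0]},
  ],
)

```text
clock: 2.1
tcp_pos: [0.4092, -0.0741, 0.3509]
orientation: [0.0, 1.0, -0.028, -0.0]
wrist_force: [0.3, -1.1, -0.3]
finger_gap: 0.0855
```

Emit:
play_rows(
  steps=[
    {"claw": 0,"dp": [0.01,-0.029,0.003],"angular": [0,0,0]},
    {"claw": 0,"dp": [0.01,-0.029,0.003],"angular": [0,0,0]},
    {"claw": 0,"dp": [0.01,-0.029,0.003],"angular": [0,0,0]},
    {"claw": 0,"dp": [0.01,-0.029,0.003],"angular": [0,0,0]},
    {"claw": 0,"dp": [0.01,-0.029,0.003],"angular": [0,0,0]},
    {"claw": 0,"dp": [0.01,-0.029,0.003],"angular": [0,0,0]},
    {"claw": 0,"dp": [0.01,-0.029,0.003],"angular": [0,0,0]},
    {"claw": 0,"dp": [0.01,-0.029,0.003],"angular": [0,0,0]},
  ],
)

```text
clock: 2.77
tcp_pos: [0.4996, 0.1001, 0.3283]
orientation: [-0.021, 1.0, 0.008, -0.001]
wrist_force: [1.0, -0.2, -0.8]
finger_gap: 0.0856
```

Run:
```python
from h import *
s=env.get_state();print(s)
plan([.505,.070,.23],tool(60),16)
```

```text
{'clock': 2.7667, 'joint_pos': array([0.01530986, 0.17173373, 0.07722813, 1.47722744, 0.042518  ,
       3.14080785]), 'qvel': array([ 0.24220113,  0.29261389,  0.29142938, -0.00395752,  0.14355917,
       -0.00232202]), 'tau': array([-4.62415041e-01, -4.17392313e+01,  2.91496396e+01,  5.33197657e-02,
        3.94352688e-02, -2.58392138e-03]), 'tcp_pos': array([0.49964768, 0.10008098, 0.32834655]), 'orientation': array([-2.12534329e-02,  9.99741634e-01,  8.03546898e-03, -6.22621121e-04]), 'wrist_force': array([ 0.96520442, -0.15708877, -0.82401292]), 'ft_torque': array([-0.01051461, -0.02064949,  0.034539  ]), 'finger_gap': 0.08556217792012784}
[0.0003, 0.0021, 0.0061] [-3.9, -0.13, 0.24]
[0.0003, 0.0017, 0.0062] [-3.9, -0.13, 0.24]
[0.0004, 0.0013, 0.0063] [-3.9, -0.13, 0.24]
[0.0004, 0.0009, 0.0064] [-3.9, -0.13, 0.24]
[0.0004, 0.0004, 0.0064] [-3.9, -0.13, 0.24]
[0.0004, -0.0, 0.0064] [-3.9, -0.13, 0.24]
[0.0004, -0.0004, 0.0064] [-3.9, -0.13, 0.24]
[0.0004, -0.0009, 0.0064] [-3.9, -0.13, 0.24]
[0.0004, -0.0013, 0.0063] [-3.9, -0.13, 0.24]
[0.0004, -0.0017, 0.0062] [-3.9, -0.13, 0.24]
[0.0004, -0.0022, 0.006] [-3.9, -0.13, 0.24]
[0.0005, -0.0026, 0.0059] [-3.9, -0.13, 0.24]
[0.0005, -0.003, 0.0057] [-3.9, -0.13, 0.24]
[0.0005, -0.0033, 0.0055] [-3.9, -0.13, 0.24]
[0.0005, -0.0037, 0.0052] [-3.9, -0.13, 0.24]
[0.0004, -0.0041, 0.005] [-3.9, -0.13, 0.24]
```

Joint 6 reached its limit. I'll use the equivalent half-turned grasp: turn −180° about tool z here, in free space.

Emit:
play_rows(
  steps=[
    {"claw": 0,"dp": [0,0,0],"angular": [0,0,-7.1]},
    {"claw": 0,"dp": [0,0,0],"angular": [0,0,-7.1]},
    {"claw": 0,"dp": [0,0,0],"angular": [0,0,-7.1]},
    {"claw": 0,"dp": [0,0,0],"angular": [0,0,-7.1]},
    {"claw": 0,"dp": [0,0,0],"angular": [0,0,-7.1]},
    {"claw": 0,"dp": [0,0,0],"angular": [0,0,-7.1]},
    {"claw": 0,"dp": [0,0,0],"angular": [0,0,-7.1]},
    {"claw": 0,"dp": [0,0,0],"angular": [0,0,-7.1]},
  ],
)

```text
clock: 3.43
tcp_pos: [0.4995, 0.0989, 0.3286]
orientation: [-0.019, 0.875, 0.484, 0.01]
wrist_force: [0.5, 0.1, 0.3]
finger_gap: 0.0852
```

Emit:
play_rows(
  steps=[
    {"claw": 0,"dp": [0,0,0],"angular": [0,0,-7.1]},
    {"claw": 0,"dp": [0,0,0],"angular": [0,0,-7.1]},
    {"claw": 0,"dp": [0,0,0],"angular": [0,0,-7.1]},
    {"claw": 0,"dp": [0,0,0],"angular": [0,0,-7.1]},
    {"claw": 0,"dp": [0,0,0],"angular": [0,0,-7.1]},
    {"claw": 0,"dp": [0,0,0],"angular": [0,0,-7.1]},
    {"claw": 0,"dp": [0,0,0],"angular": [0,0,-7.1]},
    {"claw": 0,"dp": [0,0,0],"angular": [0,0,-7.1]},
  ],
)

```text
clock: 4.1
tcp_pos: [0.4995, 0.0989, 0.3286]
orientation: [-0.012, 0.539, 0.842, 0.017]
wrist_force: [0.1, 0.5, 0.2]
finger_gap: 0.085
```

Emit:
play_rows(
  steps=[
    {"claw": 0,"dp": [0,0,0],"angular": [0,0,-7.1]},
    {"claw": 0,"dp": [0,0,0],"angular": [0,0,-7.1]},
    {"claw": 0,"dp": [0,0,0],"angular": [0,0,-7.1]},
    {"claw": 0,"dp": [0,0,0],"angular": [0,0,-7.1]},
    {"claw": 0,"dp": [0,0,0],"angular": [0,0,-7.1]},
    {"claw": 0,"dp": [0,0,0],"angular": [0,0,-7.1]},
    {"claw": 0,"dp": [0,0,0],"angular": [0,0,-7.1]},
    {"claw": 0,"dp": [0,0,0],"angular": [0,0,-7.1]},
  ],
)

```text
clock: 4.77
tcp_pos: [0.4995, 0.0989, 0.3286]
orientation: [-0.002, 0.074, 0.997, 0.021]
wrist_force: [-0.1, -0.3, -0.2]
finger_gap: 0.0854
```

```bash
cat >> h.py <<'E'
_t=tool
def tool(tilt,yaw=YAW): return _t(tilt,yaw)*R.from_euler('z',180,degrees=True)
E
python3 - <<'E'
from h import *
s=env.get_state();print(s['joint_pos'],s['tcp_pos'],s['orientation'])
plan([.505,.070,.23],tool(60),16)
E
```

```text
[0.01319323 0.17080973 0.07682465 1.47749309 0.04214757 0.16054852] [0.49948921 0.09891017 0.32863847] [-0.00216781  0.07360182  0.997065    0.02096319]
[-0.0007, -0.002, 0.0061] [3.9, -0.19, -0.29]
[-0.0006, -0.0016, 0.0062] [3.9, -0.19, -0.29]
[-0.0006, -0.0012, 0.0063] [3.9, -0.19, -0.29]
[-0.0006, -0.0007, 0.0064] [3.9, -0.19, -0.29]
[-0.0005, -0.0003, 0.0064] [3.9, -0.19, -0.29]
[-0.0005, 0.0001, 0.0064] [3.9, -0.19, -0.29]
[-0.0005, 0.0006, 0.0064] [3.9, -0.19, -0.29]
[-0.0005, 0.001, 0.0063] [3.9, -0.19, -0.29]
[-0.0005, 0.0014, 0.0063] [3.9, -0.19, -0.29]
[-0.0005, 0.0018, 0.0061] [3.9, -0.19, -0.29]
[-0.0004, 0.0023, 0.006] [3.9, -0.19, -0.29]
[-0.0004, 0.0027, 0.0058] [3.9, -0.19, -0.29]
[-0.0004, 0.003, 0.0056] [3.9, -0.19, -0.29]
[-0.0004, 0.0034, 0.0054] [3.9, -0.19, -0.29]
[-0.0004, 0.0038, 0.0052] [3.9, -0.19, -0.29]
[-0.0004, 0.0041, 0.0049] [3.9, -0.19, -0.29]
```

Emit:
play_rows(
  steps=[
    {"claw": 0,"dp": [-0.0006,-0.002,0.006],"angular": [3.9,-0.2,-0.3]},
    {"claw": 0,"dp": [-0.0006,-0.0015,0.006],"angular": [3.9,-0.2,-0.3]},
    {"claw": 0,"dp": [-0.0006,-0.001,0.006],"angular": [3.9,-0.2,-0.3]},
    {"claw": 0,"dp": [-0.0006,-0.0005,0.006],"angular": [3.9,-0.2,-0.3]},
    {"claw": 0,"dp": [-0.0005,0,0.006],"angular": [3.9,-0.2,-0.3]},
    {"claw": 0,"dp": [-0.0005,0,0.006],"angular": [3.9,-0.2,-0.3]},
    {"claw": 0,"dp": [-0.0005,0.0005,0.006],"angular": [3.9,-0.2,-0.3]},
    {"claw": 0,"dp": [-0.0005,0.001,0.006],"angular": [3.9,-0.2,-0.3]},
  ],
)

```text
clock: 5.43
tcp_pos: [0.5025, 0.0858, 0.2817]
orientation: [-0.008, 0.053, 0.967, -0.25]
wrist_force: [0.3, 0.1, 0.1]
finger_gap: 0.085
```

Emit:
play_rows(
  steps=[
    {"claw": 0,"dp": [-0.0005,0.0015,0.006],"angular": [3.9,-0.2,-0.3]},
    {"claw": 0,"dp": [-0.0005,0.002,0.006],"angular": [3.9,-0.2,-0.3]},
    {"claw": 0,"dp": [-0.0005,0.002,0.006],"angular": [3.9,-0.2,-0.3]},
    {"claw": 0,"dp": [-0.0005,0.0025,0.006],"angular": [3.9,-0.2,-0.3]},
    {"claw": 0,"dp": [-0.0005,0.003,0.0055],"angular": [3.9,-0.2,-0.3]},
    {"claw": 0,"dp": [-0.0005,0.0035,0.0055],"angular": [3.9,-0.2,-0.3]},
    {"claw": 0,"dp": [-0.0005,0.004,0.005],"angular": [3.9,-0.2,-0.3]},
    {"claw": 0,"dp": [-0.0005,0.004,0.005],"angular": [3.9,-0.2,-0.3]},
  ],
)

```text
clock: 6.1
tcp_pos: [0.5056, 0.0716, 0.2323]
orientation: [-0.014, 0.025, 0.865, -0.501]
wrist_force: [-0.7, -0.4, -0.4]
finger_gap: 0.0857
```

Run:
```python
from h import *
s=env.get_state();print(s['joint_pos'],s['tcp_pos'],s['orientation'],s['wrist_force'])
print((pose()[1].inv()*tool(60)).as_rotvec(degrees=True))
plan([.505,.063,.162],tool(60),8)
im,d=env.read_camera('wrist');save('wrist1',im)
```

```text
[ 0.42750747  0.65218298  0.12306671  1.72386688 -0.87610756  0.81521565] [0.50562418 0.07159351 0.23231087] [-0.01360394  0.02516524  0.86475787 -0.50137359] [-0.6936043  -0.36186375 -0.42898997]
[-0.20628589 -0.01069457 -0.11890988]
[0.0, 0.0071, 0.0053] [-0.03, -0.0, -0.01]
[0.0, 0.0071, 0.0053] [-0.03, -0.0, -0.01]
[0.0, 0.0071, 0.0053] [-0.03, -0.0, -0.01]
[0.0, 0.0071, 0.0053] [-0.03, -0.0, -0.01]
[0.0, 0.0071, 0.0053] [-0.03, -0.0, -0.01]
[0.0, 0.0071, 0.0053] [-0.03, -0.0, -0.01]
[0.0, 0.0071, 0.0053] [-0.03, -0.0, -0.01]
[0.0, 0.0071, 0.0053] [-0.03, -0.0, -0.01]
```

View pics/wrist1.png

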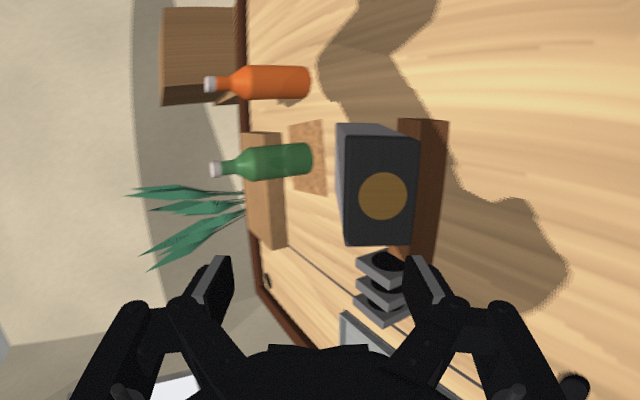

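The wrist view shows the tin's lid at about (380,185) with jaws either side, the rack right of it, and both bottles clear. I'll move to the pre-grasp pose and refine from close by.

Emit:
play_rows(
  steps=[
    {"claw": 0,"dp": [0,0.007,0.0055],"angular": [0,0,0]},
    {"claw": 0,"dp": [0,0.007,0.0055],"angular": [0,0,0]},
    {"claw": 0,"dp": [0,0.007,0.0055],"angular": [0,0,0]},
    {"claw": 0,"dp": [0,0.007,0.005],"angular": [0,0,0]},
    {"claw": 0,"dp": [0,0.007,0.005],"angular": [0,0,0]},
    {"claw": 0,"dp": [0,0.007,0.005],"angular": [-0.1,0,0]},
    {"claw": 0,"dp": [0,0.007,0.005],"angular": [-0.1,0,0]},
    {"claw": 0,"dp": [0,0.007,0.005],"angular": [0,0,0]},
  ],
)

```text
clock: 6.82
tcp_pos: [0.5045, 0.0636, 0.1633]
orientation: [-0.013, 0.025, 0.866, -0.499]
wrist_force: [-0.3, 1.1, -0.7]
finger_gap: 0.0853
```

```bash
cat >> h.py <<'E'
def wcloud():
    p,r=pose();im,d=env.read_camera('wrist');c=env.calibration('wrist')
    v,u=np.mgrid[:400,:640];x=u-c['cx'];y=v-c['cy'];rr=np.hypot(x,y)+1e-9;th=rr/(c.get('fx'))
    t=np.tan(np.minimum(th,1.5));P=np.stack([x/rr*t*d,y/rr*t*d,d],-1);T=np.array(c['hand_eye'])
    P=P@T[:3,:3].T+T[:3,3];P[(d==0)|(th>1.4)]=np.nan
    return im,P,P@r.as_matrix().T+p   # tool, world
E
python3 - <<'E'
from h import *
im,P,W=wcloud();save('wrist2',im);np.savez('w2.npz',im=im,P=P,W=W)
print(pose()[0],env.get_state()['wrist_force'],env.calibration('wrist'))
# lid points in tool frame: dark, ahead of tcp 40..110mm
m=(abs(P[...,0])<.08)&(abs(P[...,1])<.05)&(P[...,2]>.03)&(P[...,2]<.12)
q=P[m];print(len(q));h,e=np.histogram(q[:,2],bins=18);print(h,e.round(3))
z0=e[h.argmax()]+.0025
q=q[abs(q[:,2]-z0)<.006];print(z0,q.min(0),q.max(0),np.percentile(q,[1,99],axis=0))
c=q.mean(0);n=np.linalg.svd(q-c)[2][2];print(c,n)
print(cv2.minAreaRect((q[:,:2]*1000).astype(np.float32)))
v,u=np.nonzero(m);print(u.min(),u.max(),v.min(),v.max())
E
```

```text
[0.50393661 0.06341035 0.16156251] [-1.04528616 -0.41215375 -1.38356876] {'fx': 309.70691628693146, 'fy': 309.70691628693146, 'cx': 317.7383721003906, 'cy': 198.56646894781125, 'hand_eye': array([[ 3.90691484e-04, -9.49206747e-01, -3.14652824e-01,
         8.15572458e-02],
       [ 9.99999547e-01,  9.76920362e-05,  9.46952783e-04,
        -3.64158674e-04],
       [-8.68114896e-04, -3.14653051e-01,  9.49206355e-01,
        -1.34652467e-01],
       [ 0.00000000e+00,  0.00000000e+00,  0.00000000e+00,
         1.00000000e+00]])}
11146
[3540 6932  194   14   71    4   86   31   16   97    1   33   52    0
    0    3   68    4] [0.077 0.079 0.081 0.084 0.086 0.089 0.091 0.093 0.096 0.098 0.101 0.103
 0.105 0.108 0.11  0.113 0.115 0.117 0.12 ]
0.08142847328058198 [-0.05153599 -0.03166534  0.07652571] [0.0491283  0.03363902 0.08742064] [[-0.04935829 -0.03044087  0.07738974]
 [ 0.04875546  0.03234577  0.08241462]]
[0.00354028 0.00089596 0.0793364 ] [ 0.00227564  0.00202604 -0.99999536]
((-1.2526206970214844, 0.9541893005371094), (65.29579162597656, 100.66915893554688), 89.9051742553711)
274 364 140 270
```

The lid measures square and centred to about 1 mm, 79 mm ahead of the TCP, so I'll advance 111 mm along the tool.

Emit:
play_rows(
  steps=[
    {"claw": 0,"dp": [0,0.001,0.014],"angular": [0,0,0]},
    {"claw": 0,"dp": [-0.001,0,0.014],"angular": [0,0,0]},
    {"claw": 0,"dp": [0,0,0.014],"angular": [0,0,0]},
    {"claw": 0,"dp": [0,0,0.014],"angular": [0,0,0]},
    {"claw": 0,"dp": [0,0,0.014],"angular": [0,0,0]},
    {"claw": 0,"dp": [0,0,0.014],"angular": [0,0,0]},
    {"claw": 0,"dp": [0,0,0.014],"angular": [0,0,0]},
    {"claw": 0,"dp": [0,0,0.013],"angular": [0,0,0]},
  ],
)

```text
clock: 7.53
tcp_pos: [0.5001, -0.0322, 0.1068]
orientation: [-0.014, 0.025, 0.866, -0.499]
wrist_force: [-0.6, -0.3, -0.6]
finger_gap: 0.0854
```

Run:
```python
from h import *
p,r=pose();print(p,r.as_matrix(),env.get_state()['wrist_force'],env.get_state()['joint_pos'])
```

```text
[ 0.50005737 -0.03222323  0.10678334] [[-9.98415065e-01  2.89034492e-02 -4.82902434e-02]
 [ 5.62740878e-02  5.01059116e-01 -8.63581490e-01]
 [-7.64217068e-04 -8.64930259e-01 -5.01891485e-01]] [-0.58937171 -0.26171302 -0.56883775] [ 0.26096594  0.63864351 -0.21558788  1.20930377 -0.96470711  0.57955447]
```

Emit:
play_rows(
  steps=[
    {"claw": 60,"dp": [0,0,0],"angular": [0,0,0]},
    {"claw": 90,"dp": [0,0,0],"angular": [0,0,0]},
    {"claw": 120,"dp": [0,0,0],"angular": [0,0,0]},
    {"claw": 120,"dp": [0,0,0],"angular": [0,0,0]},
    {"claw": 120,"dp": [0,0,0],"angular": [0,0,0]},
    {"claw": 120,"dp": [0,0,0],"angular": [0,0,0]},
    {"claw": 120,"dp": [0,0,0],"angular": [0,0,0]},
    {"claw": 120,"dp": [0,0,0],"angular": [0,0,0]},
  ],
  force=25,
)

```text
clock: 8.2
tcp_pos: [0.5001, -0.0313, 0.1072]
orientation: [-0.014, 0.024, 0.866, -0.499]
wrist_force: [-2.1, 0.7, -0.7]
finger_gap: 0.0636
```

Run:
```python
from h import *
s=env.get_state();p,r=pose();print(p,s['wrist_force'],s['ft_torque'],s['finger_gap'])
# tin_edge in tool frame: tin -x face is tool +y? compute: lid centre at (-.0003,.0001,-.0325) from tcp; base edge = 190 ahead, 32 along -tin x
E0=np.array([0,.032,-.032+.190]); print('edge world',p+r.apply(E0))
# arc: tool rotates -60 about tool x around edge
n=40;a=np.radians(60/n)
w=[-np.degrees(a),0,0]
Ri=R.from_rotvec([-a,0,0])
# tcp in edge frame is -E0; new tcp (old tool axes) = E0 + Ri(-E0)
print('row dp',E0-Ri.apply(E0),w)
```

```text
[ 0.50013808 -0.03128335  0.10722724] [-2.08706496  0.74687896 -0.74498088] [ 0.6563049   0.20351089 -0.41852997] 0.06364257834750205
edge world [ 4.93470755e-01 -1.51682527e-01  2.33849399e-04]
row dp [ 0.         -0.00412499  0.0008918 ] [np.float64(-1.5000000000000002), 0, 0]
```

Gripped at a 63.6 mm gap, and the edge computes to z≈0. Now the arc about the bottom edge, checking forces after each call.

Emit:
play_rows(
  steps=[
    {"claw": 120,"dp": [0,-0.0041,0.0009],"angular": [-1.5,0,0]},
    {"claw": 120,"dp": [0,-0.0041,0.0009],"angular": [-1.5,0,0]},
    {"claw": 120,"dp": [0,-0.0041,0.0009],"angular": [-1.5,0,0]},
    {"claw": 120,"dp": [0,-0.0042,0.0009],"angular": [-1.5,0,0]},
    {"claw": 120,"dp": [0,-0.0041,0.0009],"angular": [-1.5,0,0]},
    {"claw": 120,"dp": [0,-0.0041,0.0009],"angular": [-1.5,0,0]},
    {"claw": 120,"dp": [0,-0.0041,0.0009],"angular": [-1.5,0,0]},
    {"claw": 120,"dp": [0,-0.0042,0.0009],"angular": [-1.5,0,0]},
  ],
)

```text
clock: 8.87
tcp_pos: [0.4987, -0.0564, 0.1302]
orientation: [-0.011, 0.026, 0.914, -0.405]
wrist_force: [-1.9, 0.9, -1.2]
finger_gap: 0.0639
```

```bash
cat > e.py <<'E'
from h import *
s=env.get_state();p,r=pose();print(s['clock'],p.round(4),s['wrist_force'].round(2),s['ft_torque'].round(2),s['finger_gap'])
print('edge',(p+r.apply([0,.032,.158])).round(4),'tilt',np.degrees(np.arccos(-r.as_matrix()[2,2])))
E
python3 e.py
```

```text
8.8667 [ 0.4987 -0.0564  0.1302] [-1.86  0.94 -1.22] [ 0.69  0.23 -0.27] 0.06388899972691352
edge [ 4.935e-01 -1.518e-01  3.000e-04] tilt 47.79491606249635
```

Emit:
play_rows(
  steps=[
    {"claw": 120,"dp": [0,-0.0041,0.0009],"angular": [-1.5,0,0]},
    {"claw": 120,"dp": [0,-0.0041,0.0009],"angular": [-1.5,0,0]},
    {"claw": 120,"dp": [0,-0.0041,0.0009],"angular": [-1.5,0,0]},
    {"claw": 120,"dp": [0,-0.0042,0.0009],"angular": [-1.5,0,0]},
    {"claw": 120,"dp": [0,-0.0041,0.0009],"angular": [-1.5,0,0]},
    {"claw": 120,"dp": [0,-0.0041,0.0009],"angular": [-1.5,0,0]},
    {"claw": 120,"dp": [0,-0.0041,0.0009],"angular": [-1.5,0,0]},
    {"claw": 120,"dp": [0,-0.0042,0.0009],"angular": [-1.5,0,0]},
  ],
)

```text
clock: 9.53
tcp_pos: [0.4969, -0.0855, 0.1473]
orientation: [-0.008, 0.027, 0.951, -0.307]
wrist_force: [-1.3, 0.2, -1.1]
finger_gap: 0.0639
```

```bash
python3 e.py
```

```text
9.5333 [ 0.4969 -0.0855  0.1473] [-1.31  0.22 -1.12] [ 0.6   0.19 -0.2 ] 0.06392629142055699
edge [ 4.934e-01 -1.519e-01  4.000e-04] tilt 35.80713540834964
```

Emit:
play_rows(
  steps=[
    {"claw": 120,"dp": [0,-0.0041,0.001],"angular": [-1.5,0,0]},
    {"claw": 120,"dp": [0,-0.0041,0.001],"angular": [-1.5,0,0]},
    {"claw": 120,"dp": [0,-0.0041,0.001],"angular": [-1.5,0,0]},
    {"claw": 120,"dp": [0,-0.0042,0.001],"angular": [-1.5,0,0]},
    {"claw": 120,"dp": [0,-0.0041,0.001],"angular": [-1.5,0,0]},
    {"claw": 120,"dp": [0,-0.0041,0.001],"angular": [-1.5,0,0]},
    {"claw": 120,"dp": [0,-0.0041,0.001],"angular": [-1.5,0,0]},
    {"claw": 120,"dp": [0,-0.0042,0.001],"angular": [-1.5,0,0]},
  ],
)

```text
clock: 10.2
tcp_pos: [0.4952, -0.1176, 0.1579]
orientation: [-0.005, 0.027, 0.978, -0.206]
wrist_force: [-1.8, 3.3, 5.4]
finger_gap: 0.0634
```

```bash
python3 e.py; python3 -c "
from h import *
im,W=cloud('scene');save('mid',cv2.resize(im[80:280,180:420],(720,600)))"
```

```text
10.2 [ 0.4952 -0.1176  0.1579] [-1.77  3.25  5.42] [ 0.71  0.66 -0.3 ] 0.06335977032227123
edge [ 4.935e-01 -1.521e-01  4.000e-04] tilt 23.802493046582573
```

View pics/mid.png

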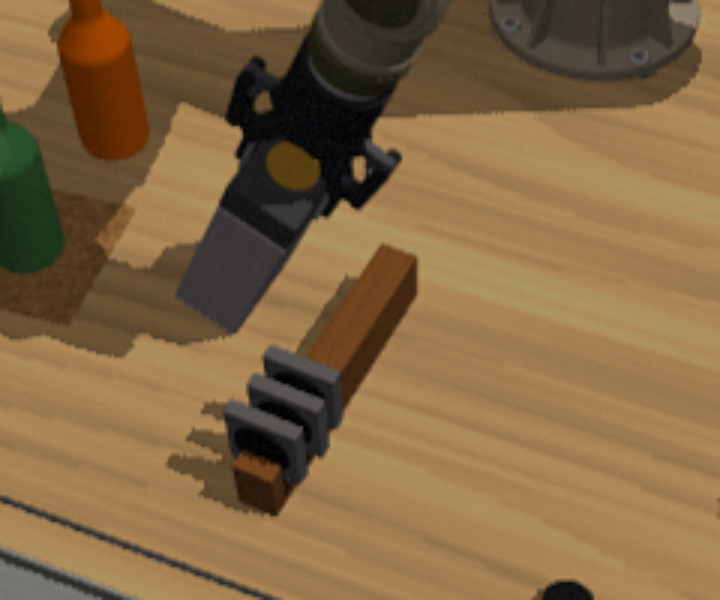

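The tin is tipping on its edge: corner at (232,330), with the wrist force showing table contact. The rack and bottles are undisturbed. I'll finish the remaining 24°.

Emit:
play_rows(
  steps=[
    {"claw": 120,"dp": [0,-0.0041,0.0009],"angular": [-1.5,0,0]},
    {"claw": 120,"dp": [0,-0.0041,0.0009],"angular": [-1.5,0,0]},
    {"claw": 120,"dp": [0,-0.0041,0.0009],"angular": [-1.5,0,0]},
    {"claw": 120,"dp": [0,-0.0042,0.0009],"angular": [-1.5,0,0]},
    {"claw": 120,"dp": [0,-0.0041,0.0009],"angular": [-1.5,0,0]},
    {"claw": 120,"dp": [0,-0.0041,0.0009],"angular": [-1.5,0,0]},
    {"claw": 120,"dp": [0,-0.0041,0.0009],"angular": [-1.5,0,0]},
    {"claw": 120,"dp": [0,-0.0042,0.0009],"angular": [-1.5,0,0]},
  ],
)

```text
clock: 10.92
tcp_pos: [0.4938, -0.1518, 0.1617]
orientation: [-0.002, 0.028, 0.994, -0.104]
wrist_force: [-0.5, -0.7, 3.7]
finger_gap: 0.0634
```

```bash
python3 e.py
```

```text
10.9167 [ 0.4938 -0.1518  0.1617] [-0.54 -0.71  3.67] [ 0.21  0.38 -0.11] 0.0633783228186081
edge [ 0.4941 -0.1531  0.0005] tilt 11.919149539742213
```

Emit:
play_rows(
  steps=[
    {"claw": 120,"dp": [0,-0.0041,0.0009],"angular": [-1.5,0,0]},
    {"claw": 120,"dp": [0,-0.0041,0.0009],"angular": [-1.5,0,0]},
    {"claw": 120,"dp": [0,-0.0041,0.0009],"angular": [-1.5,0,0]},
    {"claw": 120,"dp": [0,-0.0041,0.0009],"angular": [-1.5,0,0]},
    {"claw": 120,"dp": [0,-0.0041,0.0009],"angular": [-1.5,0,0]},
    {"claw": 120,"dp": [0,-0.0041,0.0009],"angular": [-1.5,0,0]},
    {"claw": 120,"dp": [0,-0.0041,0.0009],"angular": [-1.5,0,0]},
    {"claw": 120,"dp": [0,-0.004,0.0009],"angular": [-1.4,0,0]},
  ],
)

```text
clock: 11.58
tcp_pos: [0.4919, -0.1851, 0.1586]
orientation: [0.001, 0.028, 1.0, -0.0]
wrist_force: [-5.0, 0.2, 14.1]
finger_gap: 0.0638
```

```bash
python3 e.py; python3 -c "
from h import *
im,W=cloud('scene');save('up',cv2.resize(im[60:260,180:420],(720,600)))"
```

```text
11.5833 [ 0.4919 -0.1851  0.1586] [-5.01  0.25 14.09] [ 0.64  0.91 -0.04] 0.06376577656898688
edge [ 0.494  -0.1533  0.0006] tilt 0.12188983961977333
```

View pics/up.png

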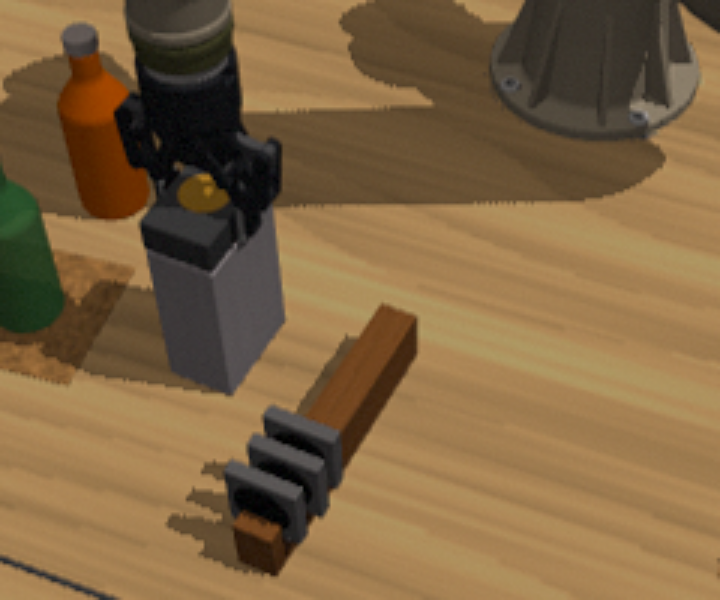

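The tin stands upright: corner at (232,390), 14 N of table contact. I'll release it so it stands on its own, then re-grip for the move.

Emit:
play_rows(
  steps=[
    {"claw": 40,"dp": [0,0,0],"angular": [0,0,0]},
    {"claw": 20,"dp": [0,0,0],"angular": [0,0,0]},
    {"claw": 20,"dp": [0,0,0],"angular": [0,0,0]},
    {"claw": 20,"dp": [0,0,0],"angular": [0,0,0]},
    {"claw": 20,"dp": [0,0,0],"angular": [0,0,0]},
    {"claw": 20,"dp": [0,0,0],"angular": [0,0,0]},
    {"claw": 20,"dp": [0,0,0],"angular": [0,0,0]},
    {"claw": 20,"dp": [0,0,0],"angular": [0,0,0]},
  ],
)

```text
clock: 12.3
tcp_pos: [0.4915, -0.1845, 0.1571]
orientation: [0.0, 0.028, 1.0, 0.0]
wrist_force: [-0.3, -0.3, 0.2]
finger_gap: 0.0786
```

```bash
python3 e.py
python3 - <<'E'
from h import *
im,P,W=wcloud()
m=(abs(P[...,0])<.08)&(abs(P[...,1])<.05)&(P[...,2]>-.045)&(P[...,2]<-.02)
q=P[m];print(len(q));z=np.median(q[:,2]);q=q[abs(q[:,2]-z)<.003]
c=q.mean(0);print('lid z tool',z,'normal',np.linalg.svd(q-c)[2][2],cv2.minAreaRect((q[:,:2]*1000).astype(np.float32)),W[m][:,2].mean())
E
```

```text
12.3 [ 0.4915 -0.1845  0.1571] [-0.32 -0.26  0.21] [0.03 0.02 0.  ] 0.07864531336859784
edge [ 0.4934 -0.1525 -0.0009] tilt 0.045288312567208486bash:  1076 Killed                     python3 - <<'E'
from h import *
im,P,W=wcloud()
m=(abs(P[...,0])<.08)&(abs(P[...,1])<.05)&(P[...,2]>-.045)&(P[...,2]<-.02)
q=P[m];print(len(q));z=np.median(q[:,2]);q=q[abs(q[:,2]-z)<.003]
c=q.mean(0);print('lid z tool',z,'normal',np.linalg.svd(q-c)[2][2],cv2.minAreaRect((q[:,:2]*1000).astype(np.float32)),W[m][:,2].mean())
E
```

Released, it stands by itself: the wrist force is near zero. The depth check ran out of memory because of the full SVD and isn't needed now. I'll re-grip more firmly and lift.

Emit:
play_rows(
  steps=[
    {"claw": 90,"dp": [0,0,0],"angular": [0,0,0]},
    {"claw": 120,"dp": [0,0,0],"angular": [0,0,0]},
    {"claw": 120,"dp": [0,0,0],"angular": [0,0,0]},
    {"claw": 120,"dp": [0,0,0],"angular": [0,0,0]},
    {"claw": 120,"dp": [0,0,0],"angular": [0,0,0]},
    {"claw": 120,"dp": [0,0,0],"angular": [0,0,0]},
    {"claw": 120,"dp": [0,0,0],"angular": [0,0,0]},
    {"claw": 120,"dp": [0,0,0],"angular": [0,0,0]},
  ],
  force=50,
)

```text
clock: 13.02
tcp_pos: [0.4917, -0.1849, 0.1574]
orientation: [0.001, 0.028, 1.0, -0.0]
wrist_force: [0.5, -2.0, 1.4]
finger_gap: 0.0634
```

Emit:
play_rows(
  steps=[
    {"claw": 120,"dp": [0,0,-0.004],"angular": [0,0,0]},
    {"claw": 120,"dp": [0,0,-0.01],"angular": [0,0,0]},
    {"claw": 120,"dp": [0,0,-0.014],"angular": [0,0,0]},
    {"claw": 120,"dp": [0,0,-0.014],"angular": [0,0,0]},
    {"claw": 120,"dp": [0,0,-0.014],"angular": [0,0,0]},
    {"claw": 120,"dp": [0,0,-0.014],"angular": [0,0,0]},
    {"claw": 120,"dp": [0,0,-0.014],"angular": [0,0,0]},
    {"claw": 120,"dp": [0,0,-0.008],"angular": [0,0,0]},
  ],
)

```text
clock: 13.68
tcp_pos: [0.4912, -0.1843, 0.2504]
orientation: [0.0, 0.028, 1.0, 0.0]
wrist_force: [1.1, -0.3, -5.2]
finger_gap: 0.0631
```

```bash
python3 e.py
python3 - <<'E'
from h import *
p,r=pose()
plan([.479,.3495,p[2]],tool(0,np.radians(8.5)),24)
E
```

```text
13.6833 [ 0.4912 -0.1843  0.2504] [ 1.07 -0.3  -5.2 ] [-0.03 -0.11  0.02] 0.06311094516640901
edge [ 0.4931 -0.1522  0.0925] tilt 0.06221289568308186
[0.0018, 0.0222, 0.0] [0.0, 0.0, -0.49]
[0.0016, 0.0222, 0.0] [0.0, 0.0, -0.49]
[0.0014, 0.0222, 0.0] [0.0, 0.0, -0.49]
[0.0012, 0.0222, 0.0] [0.0, 0.0, -0.49]
[0.001, 0.0222, 0.0] [0.0, 0.0, -0.49]
[0.0008, 0.0222, 0.0] [0.0, 0.0, -0.49]
[0.0006, 0.0222, 0.0] [0.0, 0.0, -0.49]
[0.0004, 0.0222, 0.0] [0.0, 0.0, -0.49]
[0.0002, 0.0222, 0.0] [0.0, 0.0, -0.49]
[0.0, 0.0222, 0.0] [0.0, 0.0, -0.49]
[-0.0001, 0.0222, 0.0] [0.0, 0.0, -0.49]
[-0.0003, 0.0222, 0.0] [0.0, 0.0, -0.49]
[-0.0005, 0.0222, 0.0] [0.0, 0.0, -0.49]
[-0.0007, 0.0222, 0.0] [0.0, 0.0, -0.49]
[-0.0009, 0.0222, 0.0] [0.0, 0.0, -0.49]
[-0.0011, 0.0222, 0.0] [0.0, 0.0, -0.49]
[-0.0013, 0.0222, 0.0] [0.0, 0.0, -0.49]
[-0.0015, 0.0222, 0.0] [0.0, 0.0, -0.49]
[-0.0017, 0.0222, 0.0] [0.0, 0.0, -0.49]
[-0.0018, 0.0222, 0.0] [0.0, 0.0, -0.49]
[-0.002, 0.0222, 0.0] [0.0, 0.0, -0.49]
[-0.0022, 0.0221, 0.0] [0.0, 0.0, -0.49]
[-0.0024, 0.0221, 0.0] [0.0, 0.0, -0.49]
[-0.0026, 0.0221, 0.0] [0.0, 0.0, -0.49]
```

Emit:
play_rows(
  steps=[
    {"claw": 120,"dp": [0.001,0.011,0],"angular": [0,0,-0.5]},
    {"claw": 120,"dp": [0.0015,0.022,0],"angular": [0,0,-0.5]},
    {"claw": 120,"dp": [0.0015,0.022,0],"angular": [0,0,-0.5]},
    {"claw": 120,"dp": [0.001,0.022,0],"angular": [0,0,-0.5]},
    {"claw": 120,"dp": [0.001,0.022,0],"angular": [0,0,-0.5]},
    {"claw": 120,"dp": [0.001,0.022,0],"angular": [0,0,-0.5]},
    {"claw": 120,"dp": [0.0005,0.022,0],"angular": [0,0,-0.5]},
    {"claw": 120,"dp": [0.0005,0.022,0],"angular": [0,0,-0.5]},
  ],
)

```text
clock: 14.35
tcp_pos: [0.486, -0.0175, 0.2481]
orientation: [-0.001, -0.007, 1.0, 0.001]
wrist_force: [0.1, -0.0, -5.0]
finger_gap: 0.0633
```

Emit:
play_rows(
  steps=[
    {"claw": 120,"dp": [0,0.022,0],"angular": [0,0,-0.5]},
    {"claw": 120,"dp": [0,0.022,0],"angular": [0,0,-0.5]},
    {"claw": 120,"dp": [0,0.022,0],"angular": [0,0,-0.5]},
    {"claw": 120,"dp": [-0.0005,0.022,0],"angular": [0,0,-0.5]},
    {"claw": 120,"dp": [-0.0005,0.022,0],"angular": [0,0,-0.5]},
    {"claw": 120,"dp": [-0.001,0.022,0],"angular": [0,0,-0.5]},
    {"claw": 120,"dp": [-0.001,0.022,0],"angular": [0,0,-0.5]},
    {"claw": 120,"dp": [-0.001,0.022,0],"angular": [0,0,-0.5]},
  ],
)

```text
clock: 15.02
tcp_pos: [0.482, 0.1582, 0.2481]
orientation: [-0.001, -0.042, 0.999, 0.0]
wrist_force: [0.1, -0.1, -5.9]
finger_gap: 0.0632
```

Emit:
play_rows(
  steps=[
    {"claw": 120,"dp": [-0.001,0.022,0],"angular": [0,0,-0.5]},
    {"claw": 120,"dp": [-0.0015,0.022,0],"angular": [0,0,-0.5]},
    {"claw": 120,"dp": [-0.0015,0.022,0],"angular": [0,0,-0.5]},
    {"claw": 120,"dp": [-0.002,0.022,0],"angular": [0,0,-0.5]},
    {"claw": 120,"dp": [-0.002,0.022,0],"angular": [0,0,-0.5]},
    {"claw": 120,"dp": [-0.002,0.022,0],"angular": [0,0,-0.5]},
    {"claw": 120,"dp": [-0.002,0.022,0],"angular": [0,0,-0.5]},
    {"claw": 120,"dp": [-0.002,0.012,0],"angular": [0,0,-0.5]},
  ],
)

```text
clock: 15.68
tcp_pos: [0.4771, 0.3255, 0.248]
orientation: [-0.001, -0.078, 0.997, 0.0]
wrist_force: [0.1, -0.3, -5.7]
finger_gap: 0.0633
```

Run:
```python
from h import *
im,W=cloud('top')   # tin lid / mat check
e=env.get_state();print(e['clock'],e['tcp_pos'],e['wrist_force'],e['joint_pos'])
plan([.479,.3495,.165],tool(0,np.radians(8.5)),8)
```

```text
15.7333 [0.47744224 0.32677573 0.24794547] [-0.09332558  1.12335242 -5.61961912] [0.46031706 0.318565   0.07458667 1.3274871  0.00228262 0.30263728]
[-0.0007, 0.0028, 0.0104] [0.01, -0.01, 0.07]
[-0.0006, 0.0028, 0.0104] [0.01, -0.01, 0.07]
[-0.0006, 0.0028, 0.0104] [0.01, -0.01, 0.07]
[-0.0006, 0.0028, 0.0104] [0.01, -0.01, 0.07]
[-0.0006, 0.0028, 0.0104] [0.01, -0.01, 0.07]
[-0.0006, 0.0028, 0.0104] [0.01, -0.01, 0.07]
[-0.0006, 0.0028, 0.0104] [0.01, -0.01, 0.07]
[-0.0006, 0.0028, 0.0104] [0.01, -0.01, 0.07]
```

Emit:
play_rows(
  steps=[
    {"claw": 120,"dp": [-0.0006,0.003,0.01],"angular": [0,0,0]},
    {"claw": 120,"dp": [-0.0006,0.003,0.01],"angular": [0,0,0]},
    {"claw": 120,"dp": [-0.0006,0.003,0.01],"angular": [0,0,0]},
    {"claw": 120,"dp": [-0.0006,0.003,0.01],"angular": [0,0,0]},
    {"claw": 120,"dp": [-0.0006,0.003,0.01],"angular": [0,0,0.5]},
    {"claw": 120,"dp": [-0.0006,0.003,0.01],"angular": [0,0,0]},
    {"claw": 120,"dp": [-0.0006,0.003,0.01],"angular": [0,0,0]},
    {"claw": 120,"dp": [-0.0006,0.002,0.01],"angular": [0,0,0]},
  ],
)

```text
clock: 16.4
tcp_pos: [0.4803, 0.3468, 0.1682]
orientation: [0.0, -0.072, 0.997, 0.0]
wrist_force: [0.1, 0.5, -5.1]
finger_gap: 0.0636
```

Run:
```python
from h import *
im,W=cloud('top');s,_=cloud('scene');
save('place',np.hstack([cv2.resize(im[170:300,140:270],(400,400)),cv2.resize(s[120:280,375:535],(400,400))]))
e=env.get_state();print(e['clock'],e['tcp_pos'],e['wrist_force'])
plan([.479,.3495,.1580],tool(0,np.radians(8.5)),8)
```

```text
16.5 [0.47919742 0.34626151 0.1668613 ] [ 0.62387905 -0.35283946 -4.75976136]
[-0.0, 0.0004, 0.0011] [-0.01, -0.02, -0.03]
[-0.0, 0.0004, 0.0011] [-0.01, -0.02, -0.03]
[-0.0, 0.0004, 0.0011] [-0.01, -0.02, -0.03]
[-0.0, 0.0004, 0.0011] [-0.01, -0.02, -0.03]
[-0.0, 0.0004, 0.0011] [-0.01, -0.02, -0.03]
[-0.0, 0.0004, 0.0011] [-0.01, -0.02, -0.03]
[-0.0, 0.0004, 0.0011] [-0.01, -0.02, -0.03]
[-0.0, 0.0004, 0.0011] [-0.01, -0.02, -0.03]
```

View pics/place.png

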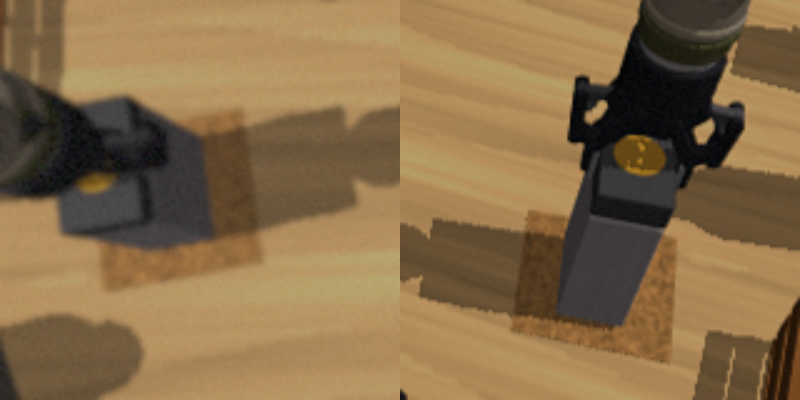

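The tin is over the mat and aligned with it, its base showing mat on all sides. I'll lower it the last 9 mm with a 3 mm shift along y, then release.

Emit:
play_rows(
  steps=[
    {"claw": 120,"dp": [0,0.001,0.001],"angular": [0,0,0]},
    {"claw": 120,"dp": [0,0.001,0.001],"angular": [0,0,0]},
    {"claw": 120,"dp": [0,0.001,0.001],"angular": [0,0,0]},
    {"claw": 120,"dp": [0,0,0.001],"angular": [0,0,0]},
    {"claw": 120,"dp": [0,0,0.0015],"angular": [0,0,0]},
    {"claw": 120,"dp": [0,0,0.0015],"angular": [0,0,0]},
    {"claw": 120,"dp": [0,0,0.0015],"angular": [0,0,0]},
    {"claw": 120,"dp": [0,0,0.0005],"angular": [0,0,0]},
  ],
)

```text
clock: 17.17
tcp_pos: [0.4797, 0.3495, 0.16]
orientation: [0.0, -0.072, 0.997, 0.0]
wrist_force: [0.3, 0.0, -5.4]
finger_gap: 0.0634
```

```bash
python3 e.py
```

```text
17.1667 [0.4797 0.3495 0.16  ] [ 0.3   0.04 -5.36] [-0.02  0.02 -0.05] 0.06336768939169649
edge [0.4752 0.3812 0.002 ] tilt 0.03016882639695917
```

Still hanging freely. I'll continue until contact.

Emit:
play_rows(
  steps=[
    {"claw": 120,"dp": [0,0,0],"angular": [0,0,0]},
    {"claw": 120,"dp": [0,0,0.0005],"angular": [0,0,0]},
    {"claw": 120,"dp": [0,0,0.0005],"angular": [0,0,0]},
    {"claw": 120,"dp": [0,0,0.0005],"angular": [0,0,0]},
    {"claw": 120,"dp": [0,0,0.0005],"angular": [0,0,0]},
    {"claw": 120,"dp": [0,0,0],"angular": [0,0,0]},
    {"claw": 120,"dp": [0,0,0],"angular": [0,0,0]},
    {"claw": 120,"dp": [0,0,0],"angular": [0,0,0]},
  ],
)

```text
clock: 17.83
tcp_pos: [0.4799, 0.3496, 0.1583]
orientation: [0.0, -0.072, 0.997, 0.0]
wrist_force: [0.1, 0.3, -5.7]
finger_gap: 0.0634
```

```bash
python3 e.py
```

```text
17.8333 [0.4799 0.3496 0.1583] [ 0.06  0.25 -5.68] [ 0.01  0.05 -0.02] 0.06340966140671282
edge [4.754e-01 3.813e-01 3.000e-04] tilt 0.05192722125188746
```

Emit:
play_rows(
  steps=[
    {"claw": 120,"dp": [0,0,0.0005],"angular": [0,0,0]},
    {"claw": 120,"dp": [0,0,0.0005],"angular": [0,0,0]},
    {"claw": 120,"dp": [0,0,0.0005],"angular": [0,0,0]},
    {"claw": 120,"dp": [0,0,0.0005],"angular": [0,0,0]},
    {"claw": 120,"dp": [0,0,0],"angular": [0,0,0]},
    {"claw": 120,"dp": [0,0,0],"angular": [0,0,0]},
    {"claw": 120,"dp": [0,0,0],"angular": [0,0,0]},
    {"claw": 120,"dp": [0,0,0],"angular": [0,0,0]},
  ],
)

```text
clock: 18.5
tcp_pos: [0.4801, 0.3496, 0.1574]
orientation: [0.001, -0.072, 0.997, 0.0]
wrist_force: [-2.8, -2.2, 6.6]
finger_gap: 0.0633
```

```bash
python3 e.py
```

```text
18.5 [0.4801 0.3496 0.1574] [-2.85 -2.16  6.61] [-0.49  0.63 -0.01] 0.06330545786049042
edge [ 0.4758  0.3814 -0.0006] tilt 0.11977487404432048
```

Contact: the vertical wrist force changed from −5.7 to +6.6 N. Now release gently and retreat straight up.

Emit:
play_rows(
  steps=[
    {"claw": 50,"dp": [0,0,0],"angular": [0,0,0]},
    {"claw": 20,"dp": [0,0,0],"angular": [0,0,0]},
    {"claw": 0,"dp": [0,0,0],"angular": [0,0,0]},
    {"claw": 0,"dp": [0,0,0],"angular": [0,0,0]},
    {"claw": 0,"dp": [0,0,0],"angular": [0,0,0]},
    {"claw": 0,"dp": [0,0,0],"angular": [0,0,0]},
    {"claw": 0,"dp": [0,0,0],"angular": [0,0,0]},
    {"claw": 0,"dp": [0,0,0],"angular": [0,0,0]},
  ],
)

```text
clock: 19.17
tcp_pos: [0.4799, 0.3496, 0.1562]
orientation: [0.0, -0.072, 0.997, 0.0]
wrist_force: [-0.2, -0.4, -0.7]
finger_gap: 0.0854
```

Emit:
play_rows(
  steps=[
    {"claw": 0,"dp": [0,0,-0.005],"angular": [0,0,0]},
    {"claw": 0,"dp": [0,0,-0.01],"angular": [0,0,0]},
    {"claw": 0,"dp": [0,0,-0.015],"angular": [0,0,0]},
    {"claw": 0,"dp": [0,0,-0.02],"angular": [0,0,0]},
    {"claw": 0,"dp": [0,0,-0.02],"angular": [0,0,0]},
    {"claw": 0,"dp": [0,0,-0.02],"angular": [0,0,0]},
    {"claw": 0,"dp": [0,0,-0.02],"angular": [0,0,0]},
    {"claw": 0,"dp": [0,0,-0.02],"angular": [0,0,0]},
  ],
)

```text
clock: 19.83
tcp_pos: [0.4797, 0.3496, 0.2886]
orientation: [0.001, -0.072, 0.997, 0.0]
wrist_force: [0.4, -0.1, 0.4]
finger_gap: 0.0854
```

Emit:
play_rows(
  steps=[
    {"claw": 0,"dp": [0,-0.025,0],"angular": [0,0,0]},
    {"claw": 0,"dp": [0,-0.025,0],"angular": [0,0,0]},
    {"claw": 0,"dp": [0,-0.025,0],"angular": [0,0,0]},
    {"claw": 0,"dp": [0,-0.025,0],"angular": [0,0,0]},
    {"claw": 0,"dp": [0,-0.025,0],"angular": [0,0,0]},
    {"claw": 0,"dp": [0,-0.025,0],"angular": [0,0,0]},
    {"claw": 0,"dp": [0,-0.025,0],"angular": [0,0,0]},
    {"claw": 0,"dp": [0,-0.025,0],"angular": [0,0,0]},
  ],
)

```text
clock: 20.5
tcp_pos: [0.5087, 0.1505, 0.2876]
orientation: [0.001, -0.072, 0.997, 0.0]
wrist_force: [-0.4, 0.1, -0.2]
finger_gap: 0.0853
```

```bash
python3 e.py
python3 - <<'E'
from h import *
for n in('scene','top'):
    im,W=cloud(n);save(n+'9',im)
    m=(np.hypot(W[...,0]-.479,W[...,1]-.35)<.09)&(abs(W[...,2]-.19)<.008)
    q=W[m];print(n,len(q),'lid z',np.median(q[:,2]),cv2.minAreaRect((q[:,:2]*1000).astype(np.float32)))
    A=np.c_[q[:,:2],np.ones(len(q))];print(' slope',np.linalg.lstsq(A,q[:,2],rcond=None)[0][:2])
O=np.load('scene0.npz');im,W=cloud('scene')
for n,(x0,x1,y0,y1) in dict(striker=(355,383,270,294),cases=(250,300,195,252),bottle=(165,202,100,172)).items():
    a=O['im'][y0:y1,x0:x1].astype(int);b=im[y0:y1,x0:x1].astype(int);print(n,abs(a-b).mean(),np.nanmedian(abs(O['W'][y0:y1,x0:x1]-W[y0:y1,x0:x1])))
E
```

```text
20.5 [0.5087 0.1505 0.2876] [-0.35  0.07 -0.22] [ 0.02 -0.02 -0.03] 0.08529100295288719
edge [0.5044 0.1823 0.1296] tilt 0.1372533142815048
scene 1150 lid z 0.18975558105489 ((483.0301818847656, 349.1584777832031), (104.63185119628906, 65.65702819824219), 8.072635650634766)
 slope [-0.01355301  0.00219325]
top 0 lid z nan ((0.0, 0.0), (0.0, 0.0), 0.0)
 slope [0. 0.]
striker 4.469246031746032 0.000625629191198046
cases 6.978362573099415 0.0010593440719851022
bottle 14.53365865865866 0.0016021284905763933
  return _methods._mean(a, axis=axis, dtype=dtype,
  ret = ret.dtype.type(ret / rcount)
```

View pics/scene9.png

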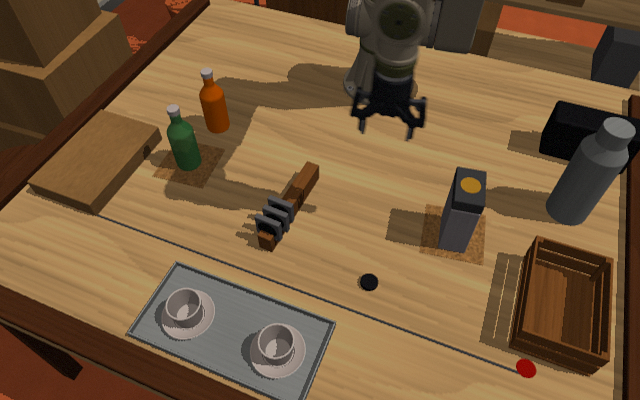

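The tin stands upright on the left mat (lid at (470,187), base near (458,248)). The bottle (185,140), striker (369,282) and cases sit at the same pixels as before, and the gripper is clear. Handing in.

```bash
python3 -c "
from workcell import env
print(env.hand_in())"
```

```text
the job is handed in; nothing more can be done
None
```

The tea tin now stands upright in the middle of the free left mat, and I handed the job in at about 20.7 s of the 67 s allowed.

**What I did:**
1. I gripped the lid end across its 64 mm depth and tipped the tin 60° about its bottom edge. The calculated edge position stayed within about 2 mm of where it started, at table height.
2. I released the tin so it stood alone, then re-gripped it and lifted it over the rack.
3. I turned it to line up with the mat, set it down until the wrist force showed contact, and backed off.

**What the last checks showed:**
- **Placement:** the scene camera puts the lid at (0.483, 0.349), against a mat centre of (0.479, 0.350). The lid outline read about 5 mm too long, so that 4 mm offset is partly measuring error; the tool pose at release put it within about 1 mm.
- **Upright:** the lid is level to within 1° at 0.190 m high.
- **Other objects:** the bottle, striker and coin cases show no movement beyond 1–2 mm of depth noise.
- **Gripper:** it was open and about 0.2 m to the side, with wrist force near zero.

**Checks that gave nothing:**
- The final top-view check returned no lid points, probably because the arm was in the way.
- The wrist-depth check after tipping ran out of memory. I relied there on the wrist force after release and the scene picture just before it.

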